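# Turn the pick-up tray round and ring for the runner

### The arm

A 6-joint arm with a two-finger parallel gripper is mounted at the origin on the work surface. World frame = base frame: x ahead of the robot, y to its left, z up, the work surface at z = 0. Lengths are in m, angles in rad, forces in N, time in s.
With the tool pointing down it reaches from about 0.25 to 0.775 m from the base axis. Payload 8.9 kg.
Tool frame: the origin (TCP) lies at the very end of the fingers, on their centre line; the grasp point (between the pads) lies 19 mm behind it; z points along the fingers, x is the direction in which the jaws open and shut, and the axes are right-handed (so a half turn about z gives the same grasp; the last joint's range is limited). The gripper opens to 85 mm and grips with 20 to 120 N. Pads are 22 mm wide; open, the fingers measure 114 mm over their backs; the gripper's body (76 mm by 85 mm) begins 54 mm behind the grasp point. The pads swing forward as they close: fully open they stand 13 mm farther back than shut.
Start: joints at [1.181, 0.291, -0.153, 1.127, 0, 1.431], TCP at [0.13, 0.509, 0.231] pointing down, gripper open.
Joint ranges: [-2.52, 2.52], [-0.91, 1.74], [-1.3, 1.37], [-1.96, 2.02], [-1.52, 1.47], [-3.14, 3.14]. Speed limits (rad/s): [2.22, 2.22, 2.79, 3.14, 3.14, 3.14].

### API

Orientations are given as [roll, pitch, yaw] about the fixed x, y, z axes, in that order (R = Rz(yaw) Ry(pitch) Rx(roll)).
In Python, from workcell import bot, kin, optics, status gives the robot as it stands. Calls block until the motion is done:
- bot.move_ptp(position, orientation): joint-space move of the TCP to a pose.
- bot.move_straight(position, rotation=None, rate=0.15, f_stop=None): straight line of the TCP; rotation=None keeps the orientation; rate is the mean speed in m/s. With f_stop (N) it stops when the force on the tool has changed by that much, and returns True; else False.
- bot.movej(angles): joint-space move.
- bot.set_gripper(opening, squeeze=None): finger opening in m; squeeze is the grip in N (None keeps the last); returns when the fingers have stopped.
- bot.pause(seconds).
- kin.inverse_kinematics(position, orientation): joint angles nearest the present ones, or None.
- optics.snapshot(name): name is "scene" or "top" or "wrist"; returns (picture, depth): 480x640x3 uint8, blue, green, red; 480x640 float32, m along the optical axis (not along the pixel's ray), 0 where there is no reading.
- optics.camera_info(name): a dict with "intrinsics" (3x3 intrinsics, pixels), "R" (3x3) and "t" (3): a world point X has camera coordinates R X + t. Camera axes: x right, y down, z forward; pixel columns grow to the right and rows downward; lengths in m; the calibration is good to about 2 mm. The wrist camera is an equidistant fisheye: a pixel r from the principal point sees the ray r / f radians off the axis. A picture is of the moment at which its call begins: read the wrist's pose just before it. camera_info takes no time and is no camera call; for the wrist camera it gives the pose at the moment of the call.
A pose or a line that the arm cannot do raises bot.IKError and nothing moves.
- bot.sign_off(): hands the job in, once; it reports no verdict.
Readings, each from a call of its own:
- status.current_time(): time.
- status.current_q(): joint angles.
- status.current_dq(): joint speeds.
- status.current_joint_torque(): joint torques, N m.
- status.current_tcp_pos(): TCP position.
- status.current_tcp_rot(): TCP orientation.
- status.current_wrist_force(): force on the tool from outside, world axes, zero at the start.
- status.current_ft_torque(): the same for the moment, N m.
- status.current_gripper_width(): finger opening in m.
Only numpy, scipy, OpenCV 4.12 (cv2) and the standard library are available. Lean on these libraries where they do the work, as an engineer would, in place of code of your own. Each camera call takes 0.05 s, during which the arm holds its last target. There are 200 camera calls.

### The job

The order in the cup with the green lid and green sleeve is ready: turn the revolving wooden tray by pushing its rim with the fingertips until that cup stands on the pick-up side, squarely in front of the black rubber mat, and leave the tray standing still there. Then call the runner by pressing the button of the service bell all the way down and letting it go. Pick nothing up and do not handle the cups or the box, which ride along upright on their coasters, and leave everything else on the counter where it is.

Things in the scene. Friction and masses are not known exactly. Their poses are not given: they have to be found in the camera images.
- tray: revolving round wooden tray (lazy Susan), 340 mm across, turning either way about the vertical through its origin. Origin: on the axis at counter height; z up; x axis towards the green cup's coaster. Its floor is 34 mm above the counter; a raised rim, 136 to 170 mm from the axis, spans 20 to 62 mm above it. About 2 N at the rim turn it; unpushed it stops within a few degrees
- notch1 (a point): middle of a finger notch in the tray's rim, at the height of the rim's top, 156 mm from the axis, 45 degrees about z from the tray's x axis (midway between two coasters). The notch is open outwards, upwards and down to the bare counter, about 55 mm wide along the rim, and begins 142 mm from the axis. A fingertip let down into it can push either side wall along the rim
- notch2 (a point): as notch1, the finger notch at 135 degrees
- notch3 (a point): as notch1, the finger notch at 225 degrees
- notch4 (a point): as notch1, the finger notch at 315 degrees
- green_cup: loose lidded takeaway paper cup with green lid and green sleeve, 86 mm tall, 76 mm across the lid, 0.19 kg; origin: centre of its underside, 34 mm above the counter as it stands on its black rubber coaster
- coaster_green (a point): centre of the black rubber coaster under the green cup, on the floor of the tray, 95 mm from the axis; it turns with the tray
- pickup_spot (a point): fixed point above the counter, 95 mm from the tray's axis straight towards the middle of the black rubber mat (150 x 260 mm, 8 mm thick, fixed flat on the counter just beyond the tray on its far, pick-up side, its long side to the tray, its centre 270 mm from the axis), at the height of the tray's floor: the green cup's origin belongs here
- kraft_cup: brown paper cup with white lid on the tray, loose, same shape and size as the green one; origin: centre of its underside
- white_cup: white paper cup with black lid on the tray, loose, same shape and size as the green one; origin: centre of its underside
- pastry_box: small cardboard box on the tray, loose, 60 x 60 x 53 mm; origin: centre of its underside
- bell: chrome-domed service bell on a black foot, loose on the counter, 86 mm across, 66 mm high with its button, 0.3 kg; origin: centre of its underside
- bell_tip (a point): top centre of the bell's button, a round steel knob 17 mm across; 66 mm above the counter at rest
- bell_button (a joint): travel of the bell's button, m: 0 at rest, 0.005 fully down; a spring lifts it again; it takes about 4 N to press it fully down
- milk_pitcher: steel milk pitcher, loose, 86 mm across with a side handle, 105 mm tall; origin: centre of its underside
- saucers: stack of five saucers, loose, 143 mm across, 56 mm high; origin: centre of its underside
- sugar_jar: glass sugar jar with steel cap, loose, 72 mm across, 110 mm tall; origin: centre of its underside
- tamper: dark steel coffee tamper, loose, 58 mm across, 84 mm tall; origin: centre of its underside
Mind the look-alikes: they are no part of the job. There is more than one size of the green_cup; the one meant has the size given above.

How it is judged:
By the outcome, as a careful person would: the job done as asked, in the order asked, and still so for the second after the job is handed in, with the robot touching nothing.
It also fails if it takes over 72 s, if anything falls off the work surface, if the arm or the gripper's body presses on something with over 40 N, if the wrist force passes 120 N, or if a joint passes its speed limit or range.

## Working session

There is one attempt and no reset: what is moved stays moved. The work goes in short steps, each a Python script; the robot and the scene stay as the last script left them, time stands still between calls to the robot, and variables do not carry over. Pictures are saved under pics/ and viewed, about 8 in all and at most 12, crops included, and the job is handed in when it is done.

```bash
mkdir -p pics; ls
cat > h.py <<'E'
import numpy as np, cv2
from workcell import bot, kin, optics, status
def ray(cam,u,v):
    c=optics.camera_info(cam);K,R,t=[np.array(c[k]) for k in("intrinsics","R","t")]
    a=(u-K[0,2])/K[0,0];b=(v-K[1,2])/K[1,1]
    if cam=="wrist":
        r=np.hypot(a,b);s=np.sin(r)/max(r,1e-9);d=np.array([a*s,b*s,np.cos(r)])
    else:d=np.array([a,b,1.])
    return -R.T@t,R.T@d
def onz(cam,u,v,z):
    o,d=ray(cam,u,v);return o+d*(z-o[2])/d[2]
def proj(cam,X):
    c=optics.camera_info(cam);K,R,t=[np.array(c[k]) for k in("intrinsics","R","t")]
    p=K@(R@np.array(X)+t);return p[:2]/p[2]
E
python3 - <<'E'
from h import *
for n in("scene","top"):
    p,d=optics.snapshot(n);cv2.imwrite(f"pics/{n}0.png",p);np.save(f"pics/{n}0d.npy",d)
    c=optics.camera_info(n);print(n,c["intrinsics"],-np.array(c["R"]).T@np.array(c["t"]))
    for q in((0,0),(320,240),(639,479)):print(q,onz(n,*q,0),d[240,320])
print(status.current_time())
E
```

```text
pics
scene [[499.5979828    0.         319.87093846]
 [  0.         499.5979828  238.50434444]
 [  0.           0.           1.        ]] [1.41575706 0.11322021 1.30847652]
(0, 0) [-0.82170414 -1.77744199  0.        ] 1.57453
(320, 240) [ 0.47695177 -0.00815536  0.        ] 1.57453
(639, 479) [1.0920365  0.83074567 0.        ] 1.57453
top [[562.41245092   0.         322.23286786]
 [  0.         562.41245092 242.03514625]
 [  0.           0.           1.        ]] [ 0.21615532 -0.01684164  1.65587004]
(0, 0) [1.34015462 1.03169192 0.        ] 1.6242537
(320, 240) [ 0.55331356 -0.02213876  0.        ] 1.6242537
(639, 479) [-0.11452641 -0.91753209  0.        ] 1.6242537
0.1
```

View pics/scene0.png

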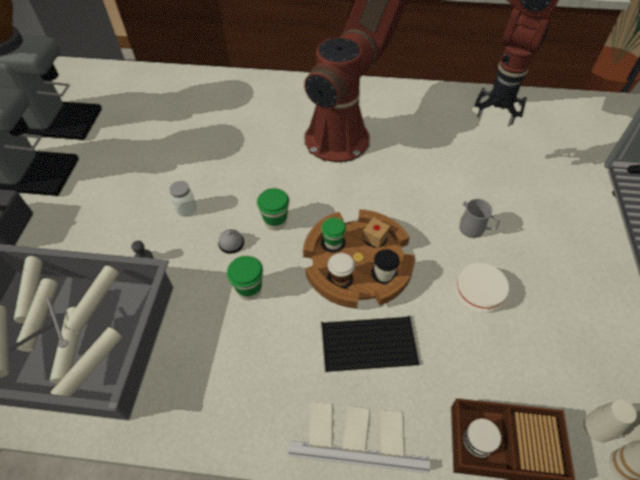

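View pics/top0.png

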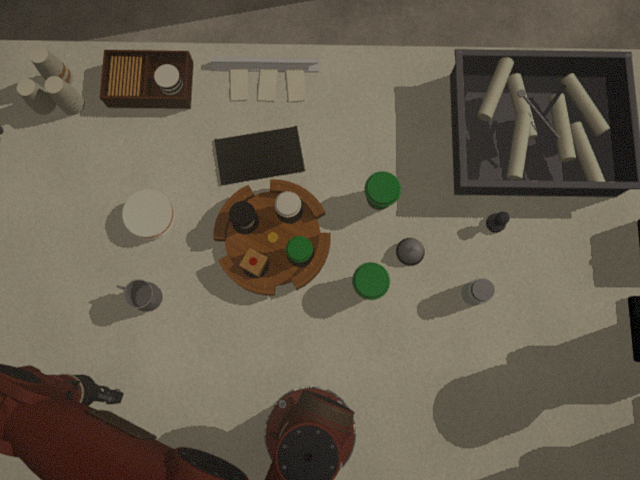

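The top view shows the tray axis near (273,238) and the mat near (260,155). There are three green-lidded cups: the one on the tray at (299,250), and two larger ones on the counter at (382,190) and (371,281). The one meant is on the tray, with the 76 mm lid. The bell is the grey dome at (410,251), and the tamper is at (497,221).

```bash
cat > m.py <<'E'
from h import *
def fit(pts):
    A=np.c_[2*pts,np.ones(len(pts))];s=np.linalg.lstsq(A,(pts**2).sum(1),rcond=None)[0];return s[:2],np.sqrt(s[2]+s[0]**2+s[1]**2)
def greens(img):
    hsv=cv2.cvtColor(img,cv2.COLOR_BGR2HSV);m=cv2.inRange(hsv,(45,120,50),(80,255,255))
    cs,_=cv2.findContours(m,cv2.RETR_EXTERNAL,cv2.CHAIN_APPROX_NONE)
    return [c for c in cs if cv2.contourArea(c)>150]
def cup(img,axis,z=.118):
    out=[]
    for c in greens(img):
        (u,v),r=cv2.minEnclosingCircle(c);p=onz("top",u,v,z);q=onz("top",u+r,v,z)
        out.append((p[:2],2*np.linalg.norm(q-p),(u,v)))
    if axis is None:return out
    return min(out,key=lambda o:np.linalg.norm(o[0]-axis))[0]
E
python3 - <<'E'
from m import *
img=cv2.imread("pics/top0.png");d=np.load("pics/top0d.npy");hsv=cv2.cvtColor(img,cv2.COLOR_BGR2HSV)
for o in cup(img,None):print("green",o)
# mat
m=cv2.inRange(img,(0,0,0),(45,45,45));m2=np.zeros_like(m);m2[120:190,205:315]=m[120:190,205:315]
c=max(cv2.findContours(m2,cv2.RETR_EXTERNAL,cv2.CHAIN_APPROX_NONE)[0],key=cv2.contourArea)
b=cv2.boxPoints(cv2.minAreaRect(c));B=np.array([onz("top",*p,.008)[:2] for p in b]);print("mat",B.mean(0),[np.linalg.norm(B[i]-B[i-1]) for i in range(4)])
e=max([B[i]-B[i-1] for i in range(4)],key=np.linalg.norm);n=np.array([-e[1],e[0]])/np.linalg.norm(e);n*=np.sign(n[0])
print("n",n,"axis from mat",B.mean(0)-.27*n)
# rim from depth: world points
c=optics.camera_info("top");K,R,t=[np.array(c[k]) for k in("intrinsics","R","t")]
v,u=np.mgrid[:480,:640];P=np.stack([(u-K[0,2])/K[0,0]*d,(v-K[1,2])/K[1,1]*d,d],-1);W=(P-t)@R
W[d==0]=-9
np.save("pics/W.npy",W)
sel=(W[...,2]>.05)&(W[...,2]<.068);sel[:,:200]=0;sel[:,340:]=0;sel[:170]=0;sel[305:]=0
pts=W[sel][:,:2];c0=np.array([.56,.11]);
a=onz("top",273,238,.04)[:2]
ang=np.degrees(np.arctan2(*(pts-a).T[::-1]));r=np.linalg.norm(pts-a,axis=1)
# outer edge per angle
ed=[]
for k in range(-180,180,3):
    s=(ang>=k)&(ang<k+3)&(r<.18)&(r>.13)
    if s.sum()>2:ed.append(pts[s][r[s].argmax()])
ed=np.array(ed);ax,rr=fit(ed);print("knob",a,"rimfit",ax,rr,len(ed))
pr=pts-ax;an=np.degrees(np.arctan2(pr[:,1],pr[:,0]));rr=np.linalg.norm(pr,axis=1);s=(rr>.14)&(rr<.168)
h=np.histogram(an[s],np.arange(-180,181,5))[0];print(h)
# bell
sb=np.zeros_like(sel);sb[232:272,392:430]=1;sb=sb.astype(bool)&(W[...,2]>.02)
Q=W[sb];print("bell",Q.max(0),Q.min(0),Q[Q[:,2]>.055].mean(0),(Q[:,2]>.055).sum())
for nme,(x,y,s) in dict(bell=(410,251,30),jar=(480,292,25),tamper=(497,221,20),pit=(147,295,30),sauc=(148,214,40),g1=(382,190,30),g2=(371,281,30)).items():
    q=W[y-s:y+s,x-s:x+s].reshape(-1,3);q=q[q[:,2]>.02];print(nme,q.min(0).round(3),q.max(0).round(3))
cv2.imwrite("pics/crop1.png",cv2.resize(img[120:310,200:440],None,fx=3,fy=3,interpolation=cv2.INTER_CUBIC))
E
```

```text
green (array([ 0.41702321, -0.16303206]), np.float64(0.10050658420881539), (370.8518371582031, 280.5740661621094))
green (array([0.50280485, 0.03611306]), np.float64(0.07364824951779862), (299.0806579589844, 249.0806427001953))
green (array([ 0.67877885, -0.19756402]), np.float64(0.10208643971144898), (382.3814392089844, 189.2577362060547))
mat [0.81618533 0.16928683] [np.float64(0.1441688540189889), np.float64(0.2585474731959773), np.float64(0.1451018066306461), np.float64(0.2544537258131014)]
n [0.9819996  0.18888297] axis from mat [0.55104544 0.11828843]
knob [0.54945335 0.11584005] rimfit [0.55198953 0.11754065] 0.1697153522819785 96
[40  0  0  0  1 43 44 42 41 40 41 47 44 46 42 41 44 37 33  0  0  0  4 41
 40 40 41 37 37 41 40 35 40 39 38 39 36  0  0  0  2 36 42 42 46 31 29 31
 36 41 42 45 40 39 41  0  0  0  1 42 43 44 45 44 42 47 44 42 42 45 44 46]
bell [ 0.55499158 -0.25493748  0.07273816] [ 0.48226689 -0.32700475  0.02012588] [ 0.51953508 -0.29144533  0.06405894] 29
bell [ 0.419 -0.327  0.02 ] [ 0.555 -0.187  0.127]
jar [ 0.361 -0.505  0.021] [ 0.431 -0.437  0.12 ]
tamper [ 0.583 -0.575  0.02 ] [ 0.632 -0.521  0.092]
pit [0.332 0.429 0.02 ] [0.417 0.543 0.114]
sauc [0.546 0.412 0.02 ] [0.688 0.557 0.07 ]
g1 [ 0.631 -0.253  0.021] [ 0.734 -0.148  0.134]
g2 [ 0.365 -0.259  0.022] [ 0.518 -0.112  0.131]
```

View pics/crop1.png

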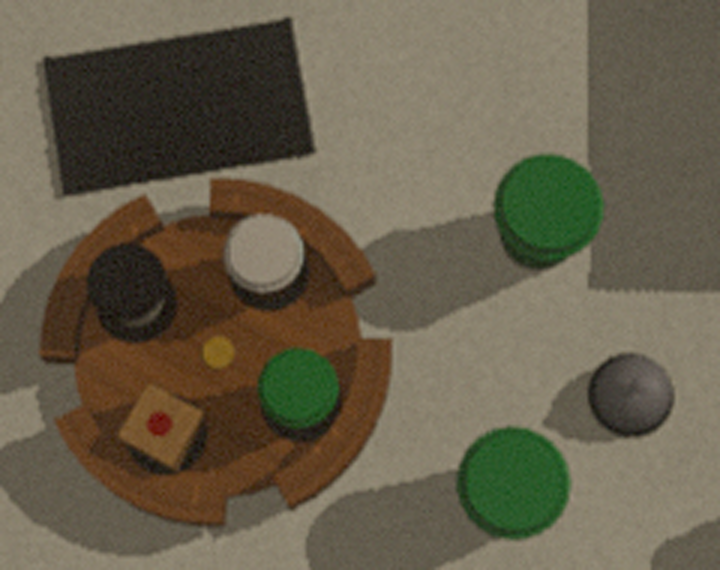

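The crop confirms it: the tray's green cup has a 74 mm lid, while the two off the tray measure about 101 mm. The axis is at about (0.552,0.118) and the mat bearing is about 11°. The cup bearing is about -121° and the notches are at -166/-76/14/104°, so the tray needs +132°. I'll push in the -166° notch on the near side.

```bash
cat >> m.py <<'E'
AX=np.array([.5518,.1177]);R0=.159;ZP=.036
TGT=11.1
def pose(deg,z=ZP,flip=0):
    a=np.radians(deg);return [AX[0]+R0*np.cos(a),AX[1]+R0*np.sin(a),z],[np.pi,0,a+np.pi/2+flip]
def cupang(name="top"):
    img,_=optics.snapshot("top");p=cup(img,AX);e=p-AX
    return np.degrees(np.arctan2(e[1],e[0])),np.linalg.norm(e),img
E
python3 - <<'E'
from m import *
bot.set_gripper(0.0)
for f in(0,np.pi):
    for a in(-166,-120,-75,-29):
        q=kin.inverse_kinematics(*pose(a,flip=f));print(f,a,None if q is None else np.round(q,2))
print(kin.inverse_kinematics([.519,-.291,.06],[np.pi,0,-.5]),kin.inverse_kinematics([.519,-.291,.06],[np.pi,0,1.5]))
print(status.current_time(),status.current_tcp_rot(),status.current_gripper_width(),cupang()[:2])
E
```

```text
0 -166 [ 0.02  0.31 -0.74  0.52  0.    2.91]
0 -120 [-0.2   0.41 -0.57  0.59  0.    1.9 ]
0 -75 [-0.18  0.59 -0.23  0.75  0.    1.13]
0 -29 [-0.05  0.75  0.09  0.91  0.    0.46]
3.141592653589793 -166 [ 0.02  0.31 -0.74  0.52  0.   -0.23]
3.141592653589793 -120 [-0.2   0.41 -0.57  0.59  0.   -1.24]
3.141592653589793 -75 [-0.18  0.59 -0.23  0.75  0.   -2.02]
3.141592653589793 -29 [-0.05  0.75  0.09  0.91  0.   -2.68]
[-0.63384288  0.56320726 -0.20724511  0.80034396  0.          1.43695345] [-0.63384288  0.56320726 -0.20724511  0.80034396  0.         -0.56304655]
0.8667 [ 3.14159171e+00 -6.62174963e-05  1.32001443e+00] -1.8779922708789045e-05 (np.float64(-121.18545682472637), np.float64(0.0952981715901283))
```

Run:
```python
from m import *
bot.move_ptp(*pose(-166,.2)); bot.move_straight(pose(-166,.08)[0],rate=.12)
if bot.move_straight(pose(-166)[0],rate=.06,f_stop=6): print("HIT descending",status.current_tcp_pos());raise SystemExit
bot.move_straight(*pose(-160),rate=.04)
print(status.current_wrist_force(),status.current_time())
for a in np.arange(-150,-43,10):
    hit=bot.move_straight(*pose(a),rate=.05,f_stop=20)
    if hit:print("hit",a,status.current_wrist_force());break
print(a,status.current_tcp_pos(),status.current_wrist_force())
x=cupang();print(x[:2],status.current_time());cv2.imwrite("pics/t1.png",x[2][120:310,200:440].repeat(3,0).repeat(3,1))
```

```text
[ 0.5571104   1.43125692 -0.95031442] 5.3583
-50 [ 0.65385844 -0.00411344  0.03596515] [-0.25443623  0.61871876  0.64469403]
(np.float64(-115.64521887164467), np.float64(0.3114085305259925)) 13.2
```

View pics/t1.png

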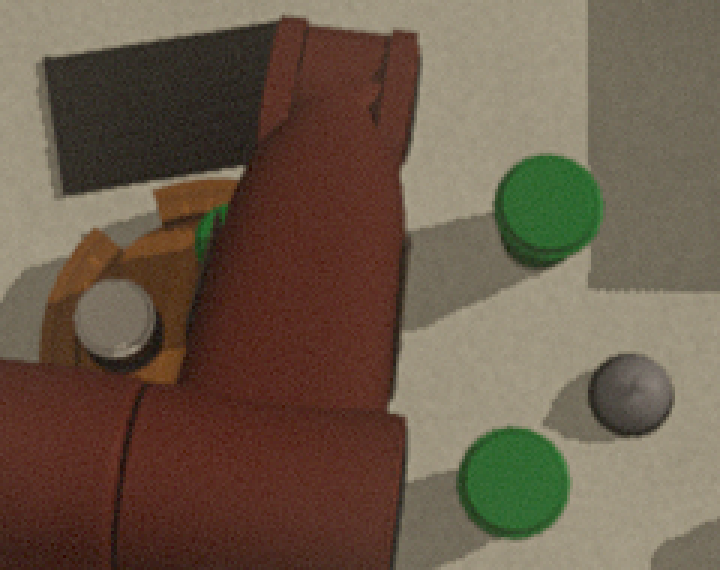

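The arm hides most of the green lid (crop ~(210,235)), but the kraft cup's white lid is clear at crop (115,318). I'll use its angle relative to green, taken from the first picture, then finish the stroke.

```bash
cat >> m.py <<'E'
def kraft(img):
    hsv=cv2.cvtColor(img,cv2.COLOR_BGR2HSV);m=cv2.inRange(hsv,(0,0,125),(179,45,255))
    best=None
    for c in cv2.findContours(m,cv2.RETR_EXTERNAL,cv2.CHAIN_APPROX_NONE)[0]:
        if cv2.contourArea(c)<200:continue
        (u,v),r=cv2.minEnclosingCircle(c);p=onz("top",u,v,.118)[:2]-AX
        if .07<np.linalg.norm(p)<.12 and 9<r<18:best=(np.degrees(np.arctan2(p[1],p[0])),np.linalg.norm(p),r)
    return best
E
python3 - <<'E'
from m import *
k0=kraft(cv2.imread("pics/top0.png"));print(k0)
def ang():
    k=kraft(optics.snapshot("top")[0]);print(k);return k[0]-k0[0]-121.2
a=ang();print("green now",a)
# expected: green = finger - 4.7 + 45
f=-50.
off=f-a;print("finger-green",off)
if -45<off<-30:
    for s in (TGT+off-4,):
        bot.move_straight(*pose(s),rate=.04,f_stop=20)
    bot.pause(.4);a=ang();print("green",a);off=s-a
    bot.move_straight(*pose(s+TGT-a),rate=.012,f_stop=20);bot.pause(.4);print("green",ang(),s+TGT-a)
print(status.current_time())
E
```

```text
None
NoneTraceback (most recent call last):
  File "<stdin>", line 5, in <module>
  File "<stdin>", line 4, in ang
TypeError: 'NoneType' object is not subscriptable
```

Run:
```python
from m import *
img=cv2.imread("pics/top0.png");hsv=cv2.cvtColor(img,cv2.COLOR_BGR2HSV)
print(hsv[201,280:300].tolist())
i2=optics.snapshot("top")[0];print(cv2.cvtColor(i2,cv2.COLOR_BGR2HSV)[226,228:250:2].tolist())
for im in(img,i2):
    h=cv2.cvtColor(im,cv2.COLOR_BGR2HSV);m=cv2.inRange(h,(0,0,100),(179,60,255))
    for c in cv2.findContours(m,cv2.RETR_EXTERNAL,cv2.CHAIN_APPROX_NONE)[0]:
        if 200<cv2.contourArea(c)<2000:print(cv2.minEnclosingCircle(c),cv2.contourArea(c))
```

```text
[[17, 52, 147], [18, 55, 143], [21, 51, 146], [21, 55, 140], [21, 48, 144], [17, 52, 141], [22, 53, 144], [18, 50, 144], [18, 51, 144], [18, 52, 148], [20, 59, 148], [17, 47, 146], [17, 54, 146], [20, 52, 147], [15, 50, 144], [18, 53, 144], [22, 51, 146], [19, 55, 144], [19, 52, 142], [24, 34, 142]]
[[19, 61, 121], [20, 56, 122], [17, 55, 120], [20, 57, 120], [15, 42, 122], [17, 56, 119], [17, 56, 119], [18, 55, 121], [19, 56, 114], [12, 43, 118], [19, 54, 118]]
((19.5, 466.5), 23.162569046020508) 618.0
((287.75, 204.0), 12.906009674072266) 454.5
((589.5, 151.5), 32.87105941772461) 378.0
((520.0, 136.9812469482422), 40.03133773803711) 700.5
((568.5, 125.0), 32.65358352661133) 404.0
((589.0, 101.0), 33.60069274902344) 363.5
((166.5, 75.5), 12.349188804626465) 409.0
((500.0, 87.5), 31.148935317993164) 486.0
((237.90707397460938, 225.85398864746094), 13.039661407470703) 441.5
((582.7981567382812, 137.09632873535156), 48.755104064941406) 1142.0
((589.0, 101.0), 33.60069274902344) 596.0
((518.5, 125.0), 52.11775588989258) 1143.0
((498.02044677734375, 86.82897186279297), 31.218992233276367) 683.0
```

```bash
sed -i 's/(0,0,125),(179,45,255)/(0,0,100),(179,60,255)/' m.py
python3 - <<'E'
from m import *
k0=kraft(cv2.imread("pics/top0.png"));print(k0)
def ang():
    k=kraft(optics.snapshot("top")[0])
    return None if k is None else k[0]-k0[0]-121.2
a=ang();off=-50-a;print("green now",a,"finger-green",off)
if -45<off<-30:
    s=TGT+off-4
    bot.move_straight(*pose(s),rate=.04,f_stop=20)
    bot.pause(.4);a=ang();print("green",a,"finger",s)
    if a is not None and abs(s-a-off)<3:
        s+=TGT-a
        bot.move_straight(*pose(s),rate=.012,f_stop=20);bot.pause(.4);print("green",ang(),s)
print(status.current_time(),status.current_wrist_force())
E
```

```text
(np.float64(-30.492468385008365), np.float64(0.09300966435310459), 12.906009674072266)
green now -9.696170233400437 finger-green -40.30382976659956
green 2.6405012776198475 finger -33.20382976659956
15.1083 [-0.26606717 -0.43931519 -0.27243128]
```

Run:
```python
from m import *
i=optics.snapshot("top")[0];print(kraft(i),status.current_tcp_pos(),pose(-33.2)[0])
j=optics.snapshot("scene")[0]
a=i[150:300,190:350].repeat(3,0).repeat(3,1)[:450];b=j[180:330,290:430].repeat(3,0).repeat(3,1)[:450,:320+100]
cv2.imwrite("pics/t2.png",np.hstack([a[:,:380],b]))
```

```text
(np.float64(94.23031631195651), np.float64(0.09280297150671074), 12.816105842590332) [0.68485704 0.03061005 0.03602571] [np.float64(0.6848455258399748), np.float64(0.03063744746468451), 0.036]
```

View pics/t2.png

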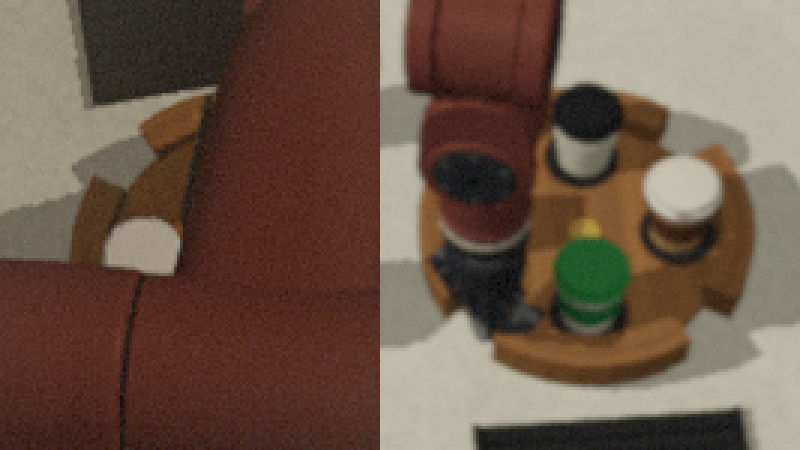

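The arm clips the kraft lid at the bottom in the top view, so that reading was biased. The scene view shows green at crop (592,270), close to square with the mat. I'll finish the stroke by geometry, back off, withdraw and measure with a clear view.

Run:
```python
from m import *
bot.move_straight(*pose(-29.4),rate=.012,f_stop=20);bot.pause(.4)
bot.move_straight(*pose(-32.5),rate=.03)
bot.move_straight(pose(-32.5,.17)[0],rate=.15)
bot.move_ptp([.519,-.291,.14],[np.pi,0,.5])
bot.pause(.3);x=cupang();print(x[:2],kraft(x[2]),status.current_time())
i=x[2];cv2.imwrite("pics/t3.png",i[120:310,200:440].repeat(3,0).repeat(3,1));cv2.imwrite("pics/top3.png",i)
w,_=optics.snapshot("wrist");cv2.imwrite("pics/w3.png",w)
```

```text
(np.float64(9.291646495143944), np.float64(0.09121662785856846)) (np.float64(100.84441063540922), np.float64(0.09217999494946012), 13.428857803344727) 19.8333
```

View pics/t3.png

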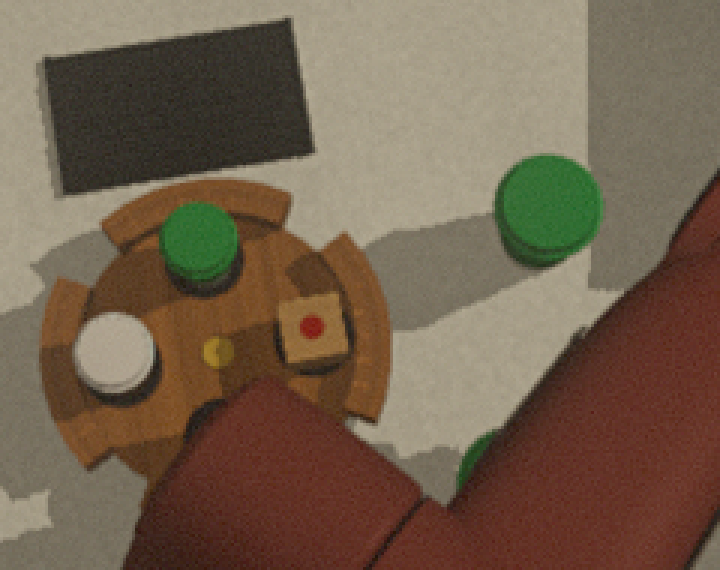

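View pics/w3.png

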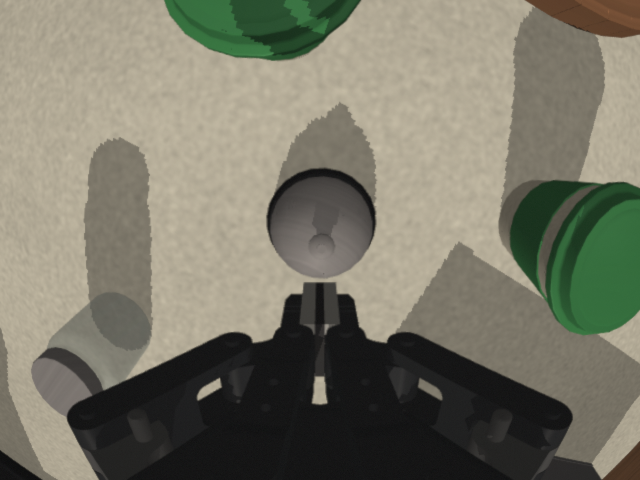

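The tray is clear: green lid at crop (199,241) facing the mat. In the wrist view the bell's knob is at (321,243). Next I'll check the tray angle from the rim's notch edges (depth) and refine the knob position.

Run:
```python
from m import *
print("knob",onz("wrist",321,243,.064),status.current_tcp_pos())
c=optics.camera_info("top");K,R,t=[np.array(c[k]) for k in("intrinsics","R","t")]
v,u=np.mgrid[:480,:640]
def prof(d):
    W=(np.stack([(u-K[0,2])/K[0,0]*d,(v-K[1,2])/K[1,1]*d,d],-1)-t)@R
    p=W[...,:2]-AX;r=np.hypot(p[...,0],p[...,1]);s=(r>.143)&(r<.168)
    a=np.degrees(np.arctan2(p[...,1],p[...,0]))[s];z=W[...,2][s];return a,z
def edges(a,z):
    hi=(z>.05)&(z<.08);lo=z<.03
    b=np.arange(-180,180,1.);out=[]
    val=[ (hi[(a>=k)&(a<k+1)].sum()) / max(1,((a>=k)&(a<k+1)).sum()) for k in b]
    val=np.array(val)
    for k in range(-180,180):
        i=k+180
        if (val[i-1]-.5)*(val[i]-.5)<0: out.append((round(k-.5+(.5-val[i-1])/(val[i]-val[i-1])+.0,2),'up' if val[i]>val[i-1] else 'dn'))
    return out
d0=np.load("pics/top0d.npy");print(edges(*prof(d0)))
d1=np.median([optics.snapshot("top")[1] for _ in range(3)],0);print(edges(*prof(d1)))
```

```text
knob [ 0.51842564 -0.28930264  0.064     ] [ 0.51924607 -0.29068513  0.13999137]
[(np.float64(-176.26), 'dn'), (np.float64(-154.61), 'up'), (np.float64(-85.0), 'dn'), (np.float64(-63.89), 'up'), (np.float64(4.0), 'dn'), (np.float64(93.04), 'dn'), (np.float64(114.0), 'up')]
[(np.float64(-113.59), 'up'), (np.float64(-45.0), 'dn'), (np.float64(-24.02), 'up'), (np.float64(44.23), 'dn'), (np.float64(65.0), 'up'), (np.float64(133.23), 'dn'), (np.float64(155.0), 'up'), (np.float64(159.0), 'dn')]
```

The rim edges give 9.7° against a target of 11.0°. I'll nudge it +1.3° slowly; there is plenty of time.

Run:
```python
from m import *
bot.move_straight([.519,-.291,.17],rate=.15)
bot.move_ptp(*pose(-33,.17)); bot.move_straight(pose(-33,.08)[0],rate=.12)
if bot.move_straight(pose(-33)[0],rate=.06,f_stop=6): print("HIT");raise SystemExit
bot.move_straight(*pose(-28.1),rate=.012,f_stop=20);bot.pause(.4)
bot.move_straight(*pose(-32),rate=.03)
bot.move_straight(pose(-32,.17)[0],rate=.15)
bot.move_ptp([.5188,-.290,.14],[np.pi,0,.5])
bot.pause(.3);x=cupang();print(x[:2],kraft(x[2]),status.current_time())
```

```text
(np.float64(10.771246258429597), np.float64(0.09135367283220044)) (np.float64(102.2574071503958), np.float64(0.09169683333383388), 13.417236328125) 28.475
```

Both lids moved about +1.45°, so the tray is at about 11.1°. Now the bell.

Run:
```python
from m import *
bot.move_straight([.5188,-.290,.075],rate=.08)
hit=bot.move_straight([.5188,-.290,.056],rate=.012,f_stop=12)
print(hit,status.current_tcp_pos(),status.current_wrist_force());bot.pause(.3);print(status.current_wrist_force())
bot.move_straight([.5188,-.290,.10],rate=.03)
print(status.current_wrist_force(),status.current_time())
w,_=optics.snapshot("wrist");cv2.imwrite("pics/w4.png",w)
bot.move_straight([.5188,-.290,.2],rate=.15);bot.move_ptp([.35,-.35,.25],[np.pi,0,.5]);bot.pause(.3)
i=optics.snapshot("top")[0];x=cup(i,AX)-AX;print(np.degrees(np.arctan2(x[1],x[0])),kraft(i))
cv2.imwrite("pics/t4.png",i)
```

```text
True [ 0.51886776 -0.28999078  0.06054294] [-2.09807476  0.34026492  8.120605  ]
[-2.34513915  1.3869073   9.1553112 ]
[-0.26946623 -0.26611122 -0.4612157 ] 32.3833
10.81275489484916 (np.float64(102.09988888494084), np.float64(0.09197982738926128), 13.411015510559082)
```

View pics/t4.png

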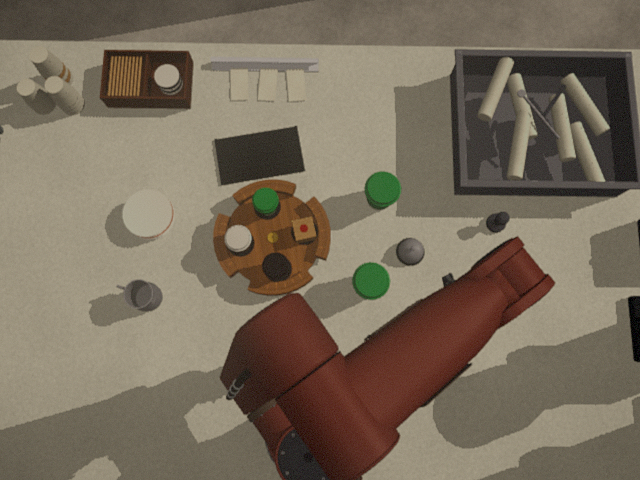

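The picture shows the tray's green cup at (266,202) in front of the mat, with the bell still at (410,251) and the robot clear. The press reached z = 0.0605 with about 9 N (the spring needs 4 N), so the button was fully down and has been released.

```bash
python3 -c "
from m import *
bot.sign_off();print(status.current_time())"
```

```text
the job is handed in; nothing more can be done
the job is handed in; nothing more can be done
```

The green cup now stands squarely in front of the mat, the bell has been rung, and the job is handed in. The clock read 32 s just after the press, with about 2 s of moves after that.

- **Tray:** I pushed it about 132° counter-clockwise from a rim notch with the closed fingertips, then nudged it about 1.4° after a clear look. The green lid's bearing from the axis is about 10.8°, and the rim notches plus the nudge give about 11.1°. The mat's bearing is about 11.0°. The bearing did not change between the nudge and the last picture.
- **Bell:** I pressed the knob down to z = 0.0605 m with about 9 N and let it go; fully down is 0.061 m and needs about 4 N. Lifting off brought the force back to zero. The bell appears unmoved.
- **Checks that disagreed or are missing:**
    - One reading during the push was wrong because the arm hid part of the kraft cup's lid. I ignored it and measured again with the arm clear.
    - The green lid measures about 91 mm from the axis instead of 95 mm. I put this down to part of the cup's side being counted with the lid, but did not check it.
    - The sugar jar was hidden under the arm in the last picture, so I did not confirm it stayed put. The moves near it were at least 0.2 m up, and it is 0.11 m tall.

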